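# Set the turret stop and bring the batten up to it

### The arm

A 6-joint arm with a two-finger parallel gripper is mounted at the origin on a cart in front of the work surface, level with it; the furniture and walls round the work are solid. World frame = base frame: x ahead of the robot, y to its left, z up, the work surface at z = 0. Lengths are in m, angles in rad, forces in N, time in s.
With the tool pointing down it reaches from about 0.375 to 0.975 m from the base axis. Payload 3.8 kg.
Tool frame: the origin (TCP) lies midway between the tips of the shut fingers; the grasp point (between the pads) lies 19 mm behind it; z points along the fingers, y is the direction in which the jaws open and shut (so a half turn about z gives the same grasp; the last joint's range is limited). The gripper opens to 85 mm and grips with 20 to 120 N. Pads are 22 mm wide; open, the fingers measure 114 mm over their backs; the gripper's body (76 mm by 85 mm) begins 54 mm behind the grasp point. The pads swing forward as they close: fully open they stand 13 mm farther back than shut.
Start: joints at [-1.258, 0.264, 1.604, -0, 1.274, -0.037], TCP at [0.231, -0.634, 0.231] pointing down, gripper open.
Joint ranges: [-2.63, 2.63], [-0.94, 2.18], [0.31, 2.57], [-1.31, 4.45], [0, 2.66], [-2.55, 2.55]. Speed limits (rad/s): [2.57, 2.57, 3.14, 3.14, 3.14, 3.14].

### API

Orientations are given as a rotation vector (axis times angle).
In Python, from workcell import bot gives the robot as it stands.
- The arm moves only by the shell command python3 -m inch 'ROWS' [FORCE]. ROWS is JSON, a list of rows, each an object of numbers: "dx", "dy", "dz": the shift along the tool's x, y, z in m; "ax", "ay", "az": the turn, a rotation vector about the tool's x, y, z in degrees; "fingers": the opening, from -1 (shut) to 1 (fully open). A call has 1 to 20 rows; each row is the pose to reach, as a shift and turn from the pose measured when the call began, along the tool's axes at that moment; what a row does not reach only later rows make up. A row lasts 1/8 s, in which the tool goes at most 62.5 mm and 10.7 degrees, less where a joint would pass 70% of its speed; a pose out of reach is approached as far as the arm can. A call with a gripper value outside its range is refused whole. The fingers move at their own pace and stop on an object; FORCE is the grip in N (left out, the last holds). Time passes only in rows, so rows that repeat a pose let the fingers close. It gives the time, the measured TCP pose, the force and the opening at its end, in the units of the state.
- bot.read_state(): the state, without advancing time (a new reading comes with each control period).
- bot.read_camera(name): name is "side" or "top" or "wrist"; returns (picture, depth): 400x640x3 uint8, blue, green, red; 400x640 float32, m along the optical axis (not along the pixel's ray), 0 where there is no reading.
- bot.get_calibration(name): a dict with "intrinsics" (3x3 intrinsics, pixels), "view" (4x4, takes a point from world to camera coordinates). Camera axes: x right, y down, z forward; pixel columns grow to the right and rows downward; lengths in m; the calibration is good to about 2 mm. A picture is of the moment at which its call begins: read the wrist's pose just before it. get_calibration takes no time and is no camera call; for the wrist camera it gives the pose at the moment of the call.
- bot.finish_job(): hands the job in, once; it reports no verdict.
Trained networks look in the newest picture that a camera, given by its name, has taken for a name from the list of things; names that differ only in an ending like _2 or _b are one class to them, and where a whole thing is asked for, a point or a joint stands for the part that bears it (a point fixed in the world has none). Each returns a list of dicts, best first, with "p" (0 to 1); they miss things now and then, are a little off and sometimes report something else, mostly with a low value. They report only what shows in the picture. A call takes as long as a camera call.
- bot.masks_of(camera, thing): "region" (400x640 bool, what is visible of it) and "box" ([left, top, right, bottom] in pixels, round what is visible of it).
The state is a dict: "time": time; "q": joint angles; "joint_vel": joint speeds; "joint_torque": joint torques, N m; "tool_pos": TCP position; "tcp_rot": TCP orientation; "wrist_force": force on the tool from outside, world axes, zero at the start; "torque": the same for the moment, N m; "width": opening from 0.0 (shut) to 1.0 (fully open).
Only numpy, scipy, OpenCV 4.12 (cv2) and the standard library are available. Lean on these libraries where they do the work, as an engineer would, in place of code of your own. Each camera call takes 0.05 s, during which the arm holds its last target. There are 200 camera calls.

### The job

First turn the black collar of the turret stop by pushing its yellow post, until the red-tipped stop clicks into place pointing straight along the fence at the red index line. Then slide the wooden batten over the board, without lifting it, so that its long side lies flush against the fence and its end touches the red-tipped stop, ready for marking to length. Leave the hammer, yellow tape measure and masking tape where they are.

Things in the scene. Friction and masses are not known exactly. Their poses are not given: they have to be found in the camera images.
- turret: Turret stop, an aluminium fixture on a plywood board (210 x 500 mm, top 16 mm above the worktop) screwed to the worktop. Origin on the board's top under the axis of the upright barrel; z up. Foot 124 mm across, 10 mm high; barrel 70 mm across, 72 mm high. The fence runs along the fixture's -y; the red index line on foot and barrel points along -y too
- fence_mid (a point): Middle of the top edge of the fence's flat face, 34 mm above the board; axes as the fixture's. The face looks to -x (the robot's side), is 245 mm long along y, lies at x = +19 mm of the fixture and spans fixture y = -120 to -365 mm. The fence is an aluminium angle: its 5 mm thick bottom leaf lies behind the face, 40 mm wide
- collar (a joint): Angle of the black collar round the barrel, rad, positive anticlockwise from above, limits -1.5 and 0.8. Detents at -1.4, -0.7, 0, 0.7; at 0 the red-tipped stop points along the fixture's -y. Starts between about -1.45 and -0.6: turn it anticlockwise. Past half-way it snaps into the next detent itself. Each click takes about 5 N, pushed slowly at the post
- collar_post (a point): Centre of the upright yellow post on the collar, 18 mm thick, from 16 to 78 mm above the board (this point at 47 mm), 95 mm from the barrel's axis, on a 12 mm radial arm 24 mm up. At collar angle 0 it stands 150 degrees anticlockwise from the fixture's +x
- red_stop_tip (a point): Middle of the end face of the red-tipped stop, 90 mm from the barrel's axis, 24 mm above the board. The collar (96 mm across, 12 to 36 mm up) carries four such radial rods 40 degrees apart, round tips 20 mm across; the others have dark tips 70, 80 and 100 mm from the axis. One faces the fence in each detent
- batten_centre (a point): Centre of the loose batten, a plain wood offcut lying flat on the board: 38 mm along its x, 160 mm along its y (ends alike), 38 mm high, this point half-way up; about 0.12 kg. Starts on the robot's side of the fence, clear of it and of the collar, its length within 0.45 rad of the fence's. Finally its centre is at x = 0, y = -170 mm of the fixture
- hammer: Bystander: claw hammer with wooden handle, 253 mm long, 29 mm high, lying right of the work
- tape_measure: Bystander: yellow tape measure, 65 x 71 x 65 mm, behind the fence
- masking_tape: Bystander: roll of cream masking tape, 100 mm across, 24 mm high, behind the turret stop

How it is judged:
By the outcome, as a careful person would: the job done as asked, in the order asked, and still so for the second after the job is handed in, with the robot touching nothing.
It also fails if it takes over 70 s, if anything falls off the work surface, if the arm or the gripper's body presses on something with over 40 N, if the wrist force passes 120 N, or if a joint passes its speed limit or range.

## Working session

There is one attempt and no reset: what is moved stays moved. The work goes in short steps, Python scripts to look and compute and a shell command to move; the robot and the scene stay as the last step left them, time stands still between calls to the robot, and variables do not carry over. Pictures are saved under pics/ and viewed, about 8 in all and at most 12, crops included, and the job is handed in when it is done.

```bash
ls; mkdir -p pics; cat > h.py <<'E'
import numpy as np, cv2
from scipy.spatial.transform import Rotation as R
from workcell import bot
def cloud(d,c):
    K=np.array(c['intrinsics']);V=np.array(c['view'])
    v,u=np.mgrid[:400,:640]
    P=np.stack([(u-K[0,2])/K[0,0]*d,(v-K[1,2])/K[1,1]*d,d],-1)
    W=(P-V[:3,3])@V[:3,:3]
    W[d==0]=np.nan
    return W
def look(n):
    c=bot.get_calibration(n);im,d=bot.read_camera(n);return im,cloud(d,c),c
def proj(c,p):
    V=np.array(c['view']);q=np.array(c['intrinsics'])@(V[:3,:3]@np.array(p)+V[:3,3]);return q[:2]/q[2]
E
python3 - <<'E'
from h import *
s=bot.read_state();print(s)
ims=[]
for n in('top','side'):
    im,W,c=look(n);ims.append(im)
    np.savez(f'{n}.npz',im=im,W=W)
    print(n,np.linalg.inv(np.array(c['view']))[:3,3].round(3))
    for t in['turret','collar','collar_post','red_stop_tip','batten_centre','fence_mid','hammer','tape_measure','masking_tape']:
        for m in bot.masks_of(n,t)[:2]:
            g=m['region'];print(n,t,round(m['p'],2),np.round(m['box']),g.sum(),np.nanmedian(W[g],0).round(3),np.nanmax(W[g],0).round(3),np.nanmin(W[g],0).round(3))
    cv2.imwrite(f'pics/{n}1.png',im)
E
```

```text
pics
{'time': 0.0, 'q': array([-1.25790616e+00,  2.64769533e-01,  1.60539871e+00,  1.82378421e-05,
        1.27370454e+00, -3.68796703e-02]), 'joint_vel': array([-6.86752623e-04, -8.17926042e-04,  7.42637990e-05,  4.78406913e-04,
        2.24339132e-04,  4.98144537e-04]), 'joint_torque': array([ 1.50052809e-03, -5.15105867e+01, -3.67315006e+01, -2.31841177e-04,
        1.29543719e-02, -1.53453834e-05]), 'tool_pos': array([ 0.23109734, -0.63341403,  0.22993766]), 'tcp_rot': array([-3.09144765e+00, -5.46219160e-01,  4.65256971e-04]), 'wrist_force': array([0.00161846, 0.76270129, 0.22361017]), 'torque': array([-0.01683871,  0.0024567 ,  0.00522971]), 'width': 0.9989369872882256}
top [ 0.45  -0.043  1.825]
top turret 0.67 [206. 188. 335. 240.] 6459 [0.536 0.143 0.018] [0.641 0.382 0.102] [ 0.423 -0.124 -0.008]
top turret 0.64 [281. 213. 321. 238.] 425 [ 0.482 -0.011  0.055] [0.523 0.068 0.066] [ 0.443 -0.091  0.011]
top collar 0.56 [204. 192. 251. 228.] 344 [0.542 0.247 0.05 ] [0.608 0.368 0.1  ] [0.473 0.192 0.011]
top collar 0.49 [282. 213. 322. 234.] 405 [ 0.482 -0.011  0.055] [0.521 
[... 1560 characters left out ...]
067 0.062] [ 0.45  -0.093  0.015]
side fence_mid 0.75 [295. 192. 418. 313.] 6742 [0.554 0.192 0.018] [0.641 0.379 0.098] [ 0.418 -0.138 -0.003]
side hammer 0.54 [303. 125. 335. 161.] 218 [ 0.414 -0.401  0.024] [ 0.442 -0.282  0.034] [ 0.382 -0.526  0.001]
side tape_measure 0.79 [276. 236. 301. 254.] 340 [0.742 0.078 0.055] [0.777 0.087 0.069] [ 0.689  0.002 -0.001]
side tape_measure 0.16 [350. 248. 393. 299.] 482 [0.58  0.295 0.05 ] [0.614 0.362 0.096] [0.476 0.192 0.014]
side masking_tape 0.66 [337. 185. 356. 225.] 452 [0.493 0.001 0.054] [0.53  0.07  0.062] [ 0.431 -0.093  0.015]
side masking_tape 0.55 [324. 304. 358. 338.] 639 [0.712 0.378 0.023] [0.757 0.425 0.03 ] [ 0.649  0.322 -0.004]
```

View pics/top1.png

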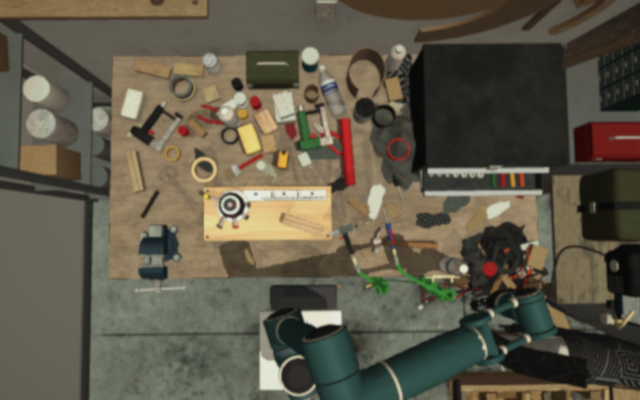

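View pics/side1.png

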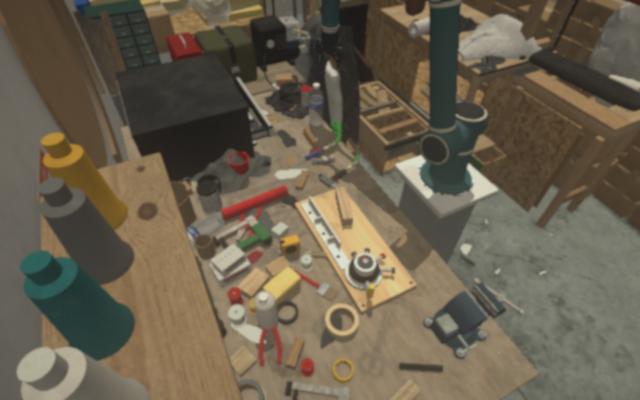

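The top view shows the board at about (203–331, 186–240), turret at (231,205) and batten at (303,219). The side view shows the turret at (365,265) with the yellow post at (370,290), and the batten at (345,205). Next I fit the fixture from depth and enlarge the crops.

```bash
cat >> h.py <<'E'
def rel(p,rz=0):
    """world target TCP pos -> tool shifts (from the measured pose)"""
    s=bot.read_state();A=R.from_rotvec(s['tcp_rot']).as_matrix()
    print('tool shift mm',(A.T@(np.array(p)-s['tool_pos'])*1000).round(1))
E
python3 - <<'E'
from h import *
c=bot.get_calibration('wrist');s=bot.read_state()
Ti=np.linalg.inv(np.array(c['view']));A=R.from_rotvec(s['tcp_rot']).as_matrix()
print('cam in tool',A.T@(Ti[:3,3]-s['tool_pos']),'\n',(A.T@Ti[:3,:3]).round(3),A.round(3),np.array(c['intrinsics']).round(0))
rel([.42,.13,.42])
T=np.load('top.npz');S=np.load('side.npz')
for n,Z in(('top',T),('side',S)):
    W=Z['W'];ok=(W[...,0]>.35)&(W[...,0]<.7)&(W[...,1]>-.2)&(W[...,1]<.42)
    b=W[ok&(W[...,2]>.080)]; print(n,'barrel top',np.nanmedian(b,0),b.min(0),b.max(0),len(b))
    b=W[ok&(abs(W[...,2]-.016)<.005)]; r=cv2.minAreaRect(b[:,:2].astype(np.float32));print('board',r)
a=cv2.resize(T['im'][180:250,195:340],None,fx=5,fy=5,interpolation=cv2.INTER_CUBIC)
b=cv2.resize(S['im'][235:305,330:420],None,fx=3.5,fy=3.5,interpolation=cv2.INTER_CUBIC)
o=np.zeros((600,725,3),np.uint8);o[:350]=a[:, :725];o[350:595,:315]=b[:245,:315];cv2.imwrite('pics/crop1.png',o)
E
```

```text
cam in tool [ 7.17829048e-02  1.03440183e-04 -1.42322366e-01] 
 [[ 0.    -0.961 -0.276]
 [ 1.     0.001 -0.   ]
 [ 0.001 -0.276  0.961]] [[ 0.939  0.343  0.   ]
 [ 0.343 -0.939 -0.   ]
 [ 0.     0.    -1.   ]] [[290.   0. 320.]
 [  0. 290. 198.]
 [  0.   0.   1.]]
tool shift mm [ 439.1 -653.2 -188.7]
top barrel top [0.56297413 0.26328293 0.08446673] [0.5258085  0.2261206  0.08008863] [0.60096515 0.35590814 0.10174483] 221
board ((0.5248873829841614, 0.10974843800067902), (0.6207858920097351, 0.345318078994751), 89.6805191040039)
side barrel top [0.57095416 0.26754797 0.0840918 ] [0.53043334 0.22967175 0.08003294] [0.60584256 0.36171165 0.09760775] 307
board ((0.5296717286109924, 0.1099606603384018), (0.6210097670555115, 0.3378775417804718), 89.47604370117188)
```

View pics/crop1.png

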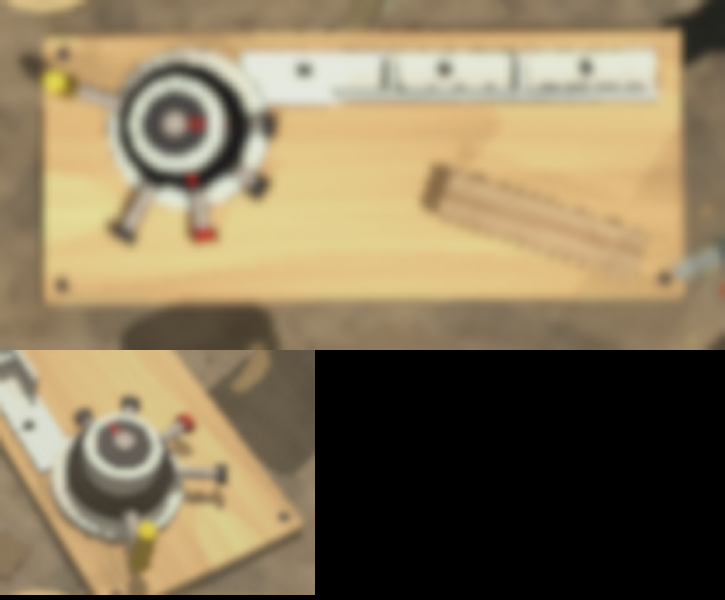

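The collar is near -1.4: the red tip points toward the robot and the post is at the far left. Next I bring the wrist camera over the board.

```bash
python3 -m inch '[{"dz":-0.05},{"dx":0.511,"dy":-0.615,"dz":-0.11,"az":20},{"dx":0.511,"dy":-0.615,"dz":-0.11,"az":20},{"dx":0.511,"dy":-0.615,"dz":-0.11,"az":20},{"dx":0.511,"dy":-0.615,"dz":-0.11,"az":20},{"dx":0.511,"dy":-0.615,"dz":-0.11,"az":20},{"dx":0.511,"dy":-0.615,"dz":-0.11,"az":20},{"dx":0.511,"dy":-0.615,"dz":-0.11,"az":20},{"dx":0.511,"dy":-0.615,"dz":-0.11,"az":20},{"dx":0.511,"dy":-0.615,"dz":-0.11,"az":20},{"dx":0.511,"dy":-0.615,"dz":-0.11,"az":20},{"dx":0.511,"dy":-0.615,"dz":-0.11,"az":20},{"dx":0.511,"dy":-0.615,"dz":-0.11,"az":20},{"dx":0.511,"dy":-0.615,"dz":-0.11,"az":20},{"dx":0.511,"dy":-0.615,"dz":-0.11,"az":20},{"dx":0.511,"dy":-0.615,"dz":-0.11,"az":20},{"dx":0.511,"dy":-0.615,"dz":-0.11,"az":20},{"dx":0.511,"dy":-0.615,"dz":-0.11,"az":20},{"dx":0.511,"dy":-0.615,"dz":-0.11,"az":20},{"dx":0.511,"dy":-0.615,"dz":-0.11,"az":20}]'
cat > w.py <<'E'
from h import *
import sys
im,W,c=look('wrist');np.savez('wrist.npz',im=im,W=W)
s=bot.read_state();print(s['tool_pos'],s['tcp_rot'],s['time'])
for t in['collar_post','red_stop_tip','batten_centre','turret']:
    for m in bot.masks_of('wrist',t)[:2]:
        g=m['region'];print(t,round(m['p'],2),np.round(m['box']),g.sum(),np.nanmedian(W[g],0).round(3),np.nanmax(W[g],0).round(3),np.nanmin(W[g],0).round(3))
cv2.imwrite(f'pics/{sys.argv[1]}.png',im)
E
python3 w.py wrist1
```

```text
[ 0.23131927 -0.63412999  0.23127383] [3.09361543e+00 5.46655541e-01 1.82023835e-05] 1.05invalid input at $[0]: expected keys dx, dy, dz, ax, ay, az, fingers
```

View pics/wrist1.png

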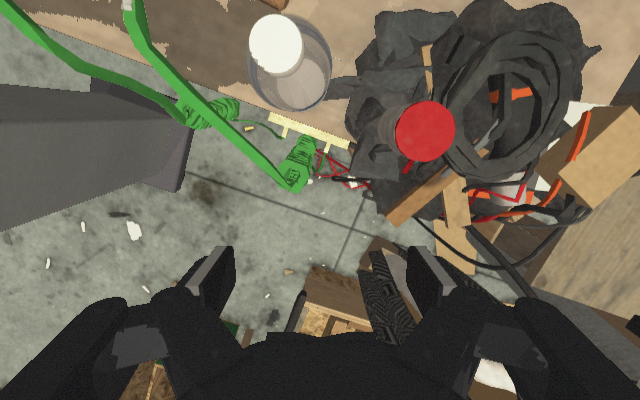

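The move was refused because every row needs all the keys. The picture still shows the start area, with the fingers at the bottom. I retype the rows in full.

```bash
python3 -m inch '[{"dx":0,"dy":0,"dz":-0.05,"ax":0,"ay":0,"az":0,"fingers":-1},{"dx":0.511,"dy":-0.615,"dz":-0.11,"ax":0,"ay":0,"az":20,"fingers":-1},{"dx":0.511,"dy":-0.615,"dz":-0.11,"ax":0,"ay":0,"az":20,"fingers":-1},{"dx":0.511,"dy":-0.615,"dz":-0.11,"ax":0,"ay":0,"az":20,"fingers":-1},{"dx":0.511,"dy":-0.615,"dz":-0.11,"ax":0,"ay":0,"az":20,"fingers":-1},{"dx":0.511,"dy":-0.615,"dz":-0.11,"ax":0,"ay":0,"az":20,"fingers":-1},{"dx":0.511,"dy":-0.615,"dz":-0.11,"ax":0,"ay":0,"az":20,"fingers":-1},{"dx":0.511,"dy":-0.615,"dz":-0.11,"ax":0,"ay":0,"az":20,"fingers":-1},{"dx":0.511,"dy":-0.615,"dz":-0.11,"ax":0,"ay":0,"az":20,"fingers":-1},{"dx":0.511,"dy":-0.615,"dz":-0.11,"ax":0,"ay":0,"az":20,"fingers":-1},{"dx":0.511,"dy":-0.615,"dz":-0.11,"ax":0,"ay":0,"az":20,"fingers":-1},{"dx":0.511,"dy":-0.615,"dz":-0.11,"ax":0,"ay":0,"az":20,"fingers":-1},{"dx":0.511,"dy":-0.615,"dz":-0.11,"ax":0,"ay":0,"az":20,"fingers":-1},{"dx":0.511,"dy":-0.615,"dz":-0.11,"ax":0,"ay":0,"az":20,"fingers":-1},{"dx":0.511,"dy":-0.615,"dz":-0.11,"ax":0,"ay":0,"az":20,"fingers":-1},{"dx":0.511,"dy":-0.615,"dz":-0.11,"ax":0,"ay":0,"az":20,"fingers":-1},{"dx":0.511,"dy":-0.615,"dz":-0.11,"ax":0,"ay":0,"az":20,"fingers":-1},{"dx":0.511,"dy":-0.615,"dz":-0.11,"ax":0,"ay":0,"az":20,"fingers":-1}]'
python3 w.py wrist2
```

```text
time: 3.5
tool_pos: [0.5004, 0.1175, 0.3414]
tcp_rot: [3.141, -0.002, 0.0]
wrist_force: [0.5, -0.0, -0.2]
width: -0.002
[0.50046783 0.11765821 0.34142448] [ 3.14156138e+00 -1.77473018e-03  4.37070520e-04] 3.55
collar_post 0.73 [133.  85. 270. 182.] 2786 [0.565 0.251 0.051] [0.614 0.395 0.096] [0.474 0.191 0.   ]
red_stop_tip 0.86 [134.  84. 275. 186.] 2869 [0.564 0.249 0.051] [0.614 0.358 0.096] [0.474 0.191 0.014]
batten_centre 0.6 [350. 144. 460. 202.] 2826 [ 0.487 -0.01   0.054] [0.528 0.068 0.056] [ 0.433 -0.104  0.014]
turret 0.91 [132.  71. 485. 204.] 39433 [0.552 0.145 0.016] [0.639 0.384 0.096] [ 0.428 -0.13   0.   ]
```

View pics/wrist2.png

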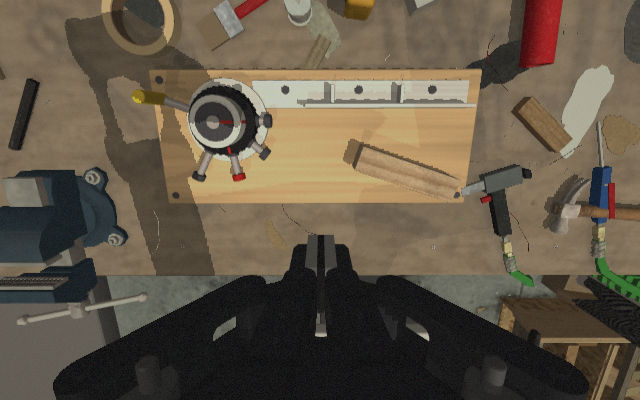

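The wrist view shows the barrel at (213,122), post top at (139,97), red tip at (239,177), fence face edge along row ~105 and the batten from (352,150) to (462,192). Next I measure all of these.

```bash
cat > m.py <<'E'
from h import *
Z=np.load('wrist.npz');im=Z['im'];W=Z['W'];x,y,z=W[...,0],W[...,1],W[...,2]
inb=(x>.4)&(x<.66)&(y>-.16)&(y<.4)
hsv=cv2.cvtColor(im,cv2.COLOR_BGR2HSV);H,S,V=cv2.split(hsv)
def circ(P):
    A=np.c_[2*P,np.ones(len(P))];s=np.linalg.lstsq(A,(P**2).sum(1),rcond=None)[0];return s[:2],np.sqrt(s[2]+s[:2]@s[:2])
g=inb&(abs(z-.088)<.003);P=W[g][:,:2];P=P[np.linalg.norm(P-np.median(P,0),axis=1)<.045]
h=P[cv2.convexHull(P.astype(np.float32),returnPoints=False)[:,0]]
print('barrel',circ(h),'rect',cv2.minEnclosingCircle(P.astype(np.float32)),len(P),z[g].mean())
ax=circ(h)[0]
# fence top
g=inb&(z>.044)&(z<.056)&(x>.54)&(y<.16);P=W[g];
bins=np.arange(-.12,.14,.01);E=[]
for b in bins:
    q=P[(P[:,1]>=b)&(P[:,1]<b+.01)]
    if len(q)>3:E.append((b+.005,q[:,0].min(),q[:,0].max()))
E=np.array(E);f=np.polyfit(E[:,0],E[:,1],1);print('fence z',np.median(P[:,2]),'y ext',P[:,1].min(),P[:,1].max(),'face x=',f,'res',(E[:,1]-np.polyval(f,E[:,0])).round(4))
# board
g=inb&(abs(z-.016)<.004);print('board',cv2.minAreaRect(W[g][:,:2].astype(np.float32)),np.median(z[g]))
# batten
g=inb&(z>.048)&(z<.060)&(x<.545)&(y<.1);n,l,st,_=cv2.connectedComponentsWithStats(g.astype(np.uint8));k=1+st[1:,4].argmax();g=l==k
(cx,cy),(w,hh),a=cv2.minAreaRect(W[g][:,:2].astype(np.float32));print('batten',cx,cy,w,hh,a,np.median(z[g]),g.sum(), cv2.boxPoints(((cx,cy),(w,hh),a)).round(3).tolist())
g=(H>20)&(H<35)&(S>170)&(V>60)&(x>.4)&(x<.66)&(y>.2)&(y<.4)&(z>.085);print('post top',g.sum(),np.median(W[g],0),W[g].min(0),W[g].max(0))
g=((H<6)|(H>174))&(S>150)&inb&(z>.02)&(z<.06);d=np.linalg.norm(W[...,:2]-ax,axis=-1);g&=(d>.06)&(d<.11)
q=W[g];print('red',g.sum(),q.mean(0),'az',np.degrees(np.arctan2(q[:,1].mean()-ax[1],q[:,0].mean()-ax[0])),d[g].max())
E
python3 m.py
```

```text
barrel (array([0.56371946, 0.26029767]), np.float64(0.024054481769563325)) rect ((0.5636948347091675, 0.260619580745697), 0.025075890123844147) 250 0.08707831400191353
fence z 0.04944581619396497 y ext -0.1021688677098717 0.14037102563194742 face x= [0.00073649 0.58310295] res [ 0. -0. -0. -0. -0.  0. -0. -0.  0. -0. -0.  0.  0. -0.  0. -0. -0.  0.
  0.  0.  0.  0. -0. -0. -0.]
board ((0.5436272025108337, 0.11036384105682373), (0.5410828590393066, 0.23086684942245483), 89.81925201416016) 0.0158311238182982
batten 0.48487600684165955 -0.01356322318315506 0.15997116267681122 0.03821932524442673 71.18624114990234 0.05358280382866886 2624 [[0.4410000145435333, -0.08299999684095383], [0.47699999809265137, -0.0949999988079071], [0.5289999842643738, 0.0560000017285347], [0.49300000071525574, 0.06800000369548798]]
post top 178 [0.59560702 0.3478713  0.09345437] [0.58834317 0.34132609 0.0852553 ] [0.60294036 0.35836106 0.09596905]
red 74 [0.48136294 0.24368309 0.04727136] az -168.5942595399246 0.08874108939254584
```

The fit agrees with the sizes given: axis (0.564, 0.2605), yaw about 0, face x = 0.583, collar angle about -1.40, batten 160×38 at (0.485, -0.0136) rotated 18.8° clockwise. I move behind the post with the fingers shut.

```bash
python3 -m inch '[{"dx":0.06,"dy":-0.1,"dz":0.0,"ax":0,"ay":0,"az":10,"fingers":-1},{"dx":0.131,"dy":-0.21,"dz":0.0,"ax":0,"ay":0,"az":20,"fingers":-1},{"dx":0.131,"dy":-0.21,"dz":0.05,"ax":0,"ay":0,"az":20,"fingers":-1},{"dx":0.131,"dy":-0.21,"dz":0.1,"ax":0,"ay":0,"az":20,"fingers":-1},{"dx":0.131,"dy":-0.21,"dz":0.15,"ax":0,"ay":0,"az":20,"fingers":-1},{"dx":0.131,"dy":-0.21,"dz":0.2,"ax":0,"ay":0,"az":20,"fingers":-1},{"dx":0.131,"dy":-0.21,"dz":0.23,"ax":0,"ay":0,"az":20,"fingers":-1},{"dx":0.131,"dy":-0.21,"dz":0.26,"ax":0,"ay":0,"az":20,"fingers":-1},{"dx":0.131,"dy":-0.21,"dz":0.286,"ax":0,"ay":0,"az":20,"fingers":-1},{"dx":0.131,"dy":-0.21,"dz":0.286,"ax":0,"ay":0,"az":20,"fingers":-1}]'
cat > arc.py <<'E'
from h import *
import sys
a0,a1,n=map(float,sys.argv[1:4]);r=.095;ax=np.array([.564,.2605])
s=bot.read_state();A=R.from_rotvec(s['tcp_rot']).as_matrix()
yaw=np.degrees(np.arctan2(A[1,0],A[0,0]));print('pos',s['tool_pos'],'yaw',yaw,s['wrist_force'].round(2))
for a in np.linspace(a0,a1,int(n)):
    p=np.array([ax[0]+r*np.cos(np.radians(a)),ax[1]+r*np.sin(np.radians(a)),.055])
    d=A.T@(p-s['tool_pos']);ty=max(-20,a+12-90)
    print(round(a,1),d.round(4),'az',round(yaw-ty,1))
E
python3 arc.py 47 87 17
```

```text
time: 5.0
tool_pos: [0.6293, 0.3271, 0.0519]
tcp_rot: [3.09, -0.545, -0.008]
wrist_force: [0.4, -0.5, -0.0]
width: -0.002
pos [0.62932119 0.32709458 0.05194851] yaw -20.00868347964259 [ 0.45 -0.52 -0.03]
47.0 [-0.0015 -0.0025 -0.0031] az -0.0
49.5 [-0.0053 -0.004  -0.003 ] az -0.0
52.0 [-0.0093 -0.0054 -0.003 ] az -0.0
54.5 [-0.0132 -0.0066 -0.003 ] az -0.0
57.0 [-0.0172 -0.0076 -0.003 ] az -0.0
59.5 [-0.0213 -0.0085 -0.003 ] az -1.5
62.0 [-0.0254 -0.0091 -0.003 ] az -4.0
64.5 [-0.0295 -0.0096 -0.003 ] az -6.5
67.0 [-0.0336 -0.0099 -0.0029] az -9.0
69.5 [-0.0378 -0.0101 -0.0029] az -11.5
72.0 [-0.0419 -0.01   -0.0029] az -14.0
74.5 [-0.0461 -0.0098 -0.0029] az -16.5
77.0 [-0.0502 -0.0094 -0.0029] az -19.0
79.5 [-0.0543 -0.0088 -0.0029] az -21.5
82.0 [-0.0584 -0.008  -0.0028] az -24.0
84.5 [-0.0624 -0.007  -0.0028] az -26.5
87.0 [-0.0664 -0.0059 -0.0028] az -29.0
```

```bash
python3 -m inch '[{"dx":-0.005,"dy":-0.004,"dz":-0.003,"ax":0,"ay":0,"az":0,"fingers":-1},{"dx":-0.009,"dy":-0.0055,"dz":-0.003,"ax":0,"ay":0,"az":0,"fingers":-1},{"dx":-0.013,"dy":-0.0065,"dz":-0.003,"ax":0,"ay":0,"az":0,"fingers":-1},{"dx":-0.017,"dy":-0.0075,"dz":-0.003,"ax":0,"ay":0,"az":0,"fingers":-1},{"dx":-0.0215,"dy":-0.0085,"dz":-0.003,"ax":0,"ay":0,"az":-1.5,"fingers":-1},{"dx":-0.0255,"dy":-0.009,"dz":-0.003,"ax":0,"ay":0,"az":-4,"fingers":-1},{"dx":-0.0295,"dy":-0.0095,"dz":-0.003,"ax":0,"ay":0,"az":-6.5,"fingers":-1},{"dx":-0.0335,"dy":-0.01,"dz":-0.003,"ax":0,"ay":0,"az":-9,"fingers":-1},{"dx":-0.038,"dy":-0.01,"dz":-0.003,"ax":0,"ay":0,"az":-11.5,"fingers":-1},{"dx":-0.042,"dy":-0.01,"dz":-0.003,"ax":0,"ay":0,"az":-14,"fingers":-1},{"dx":-0.046,"dy":-0.01,"dz":-0.003,"ax":0,"ay":0,"az":-16.5,"fingers":-1},{"dx":-0.05,"dy":-0.0095,"dz":-0.003,"ax":0,"ay":0,"az":-19,"fingers":-1},{"dx":-0.0545,"dy":-0.009,"dz":-0.003,"ax":0,"ay":0,"az":-21.5,"fingers":-1},{"dx":-0.0585,"dy":-0.008,"dz":-0.003,"ax":0,"ay":0,"az":-24,"fingers":-1},{"dx":-0.0625,"dy":-0.007,"dz":-0.003,"ax":0,"ay":0,"az":-26.5,"fingers":-1},{"dx":-0.0665,"dy":-0.006,"dz":-0.003,"ax":0,"ay":0,"az":-29,"fingers":-1}]'
python3 arc.py 89.5 126 16
cat > post.py <<'E'
from h import *
# post angle from top & side cameras: yellow pixels at height >0.06 near the axis
for n in('top','side'):
    im,W,c=look(n);H,S,V=cv2.split(cv2.cvtColor(im,cv2.COLOR_BGR2HSV))
    d=W[...,:2]-[.564,.2605];r=np.linalg.norm(d,axis=-1);a=np.degrees(np.arctan2(d[...,1],d[...,0]))
    g=(H>18)&(H<38)&(S>150)&(V>50)&(r>.07)&(r<.12)&(W[...,2]>.05)
    g2=((H<7)|(H>173))&(S>110)&(r>.06)&(r<.105)&(W[...,2]>.025)&(W[...,2]<.06)
    print(n,g.sum(),'post angle',np.median(a[g]).round(1) if g.any() else None,'red',g2.sum(),np.median(a[g2]).round(1) if g2.any() else None)
E
python3 post.py
```

```text
time: 7.0
tool_pos: [0.5686, 0.3555, 0.0552]
tcp_rot: [3.129, 0.25, -0.009]
wrist_force: [-0.4, -0.5, 0.1]
width: 0.0
pos [0.56858584 0.35553512 0.05522074] yaw 9.125828886100559 [-0.41 -0.49  0.07]
89.5 [-0.0037 -0.0006  0.0002] az -2.4
91.9 [-0.0077 -0.0011  0.0003] az -4.8
94.4 [-0.0117 -0.0016  0.0003] az -7.2
96.8 [-0.0157 -0.0018  0.0003] az -9.7
99.2 [-0.0198 -0.0019  0.0003] az -12.1
101.7 [-0.0238 -0.0018  0.0004] az -14.5
104.1 [-0.0278 -0.0015  0.0004] az -17.0
106.5 [-0.0318 -0.0011  0.0004] az -19.4
109.0 [-0.0358 -0.0005  0.0004] az -21.8
111.4 [-0.0398  0.0003  0.0005] az -24.3
113.8 [-0.0437  0.0012  0.0005] az -26.7
116.3 [-0.0476  0.0023  0.0005] az -29.1
118.7 [-0.0514  0.0036  0.0005] az -31.6
121.1 [-0.0552  0.005   0.0006] az -34.0
123.6 [-0.0589  0.0066  0.0006] az -36.4
126.0 [-0.0625  0.0084  0.0006] az -38.9
top 0 post angle None red 6 -132.4
side 0 post angle None red 2 -131.2
```

The red tip is now at about 229°, so the first click (-0.7) is done. I continue along the arc.

```bash
python3 -m inch '[{"dx":-0.004,"dy":-0.0005,"dz":0,"ax":0,"ay":0,"az":-2.5,"fingers":-1},{"dx":-0.0075,"dy":-0.001,"dz":0,"ax":0,"ay":0,"az":-5,"fingers":-1},{"dx":-0.0115,"dy":-0.0015,"dz":0,"ax":0,"ay":0,"az":-7,"fingers":-1},{"dx":-0.0155,"dy":-0.002,"dz":0,"ax":0,"ay":0,"az":-9.5,"fingers":-1},{"dx":-0.02,"dy":-0.002,"dz":0,"ax":0,"ay":0,"az":-12,"fingers":-1},{"dx":-0.024,"dy":-0.002,"dz":0,"ax":0,"ay":0,"az":-14.5,"fingers":-1},{"dx":-0.028,"dy":-0.0015,"dz":0,"ax":0,"ay":0,"az":-17,"fingers":-1},{"dx":-0.032,"dy":-0.001,"dz":0,"ax":0,"ay":0,"az":-19.5,"fingers":-1},{"dx":-0.036,"dy":-0.0005,"dz":0,"ax":0,"ay":0,"az":-22,"fingers":-1},{"dx":-0.04,"dy":0,"dz":0,"ax":0,"ay":0,"az":-24.5,"fingers":-1},{"dx":-0.0435,"dy":0.001,"dz":0,"ax":0,"ay":0,"az":-26.5,"fingers":-1},{"dx":-0.0475,"dy":0.0025,"dz":0,"ax":0,"ay":0,"az":-29,"fingers":-1},{"dx":-0.0515,"dy":0.0035,"dz":0,"ax":0,"ay":0,"az":-31.5,"fingers":-1},{"dx":-0.055,"dy":0.005,"dz":0,"ax":0,"ay":0,"az":-34,"fingers":-1},{"dx":-0.055,"dy":0.005,"dz":0,"ax":0,"ay":0,"az":-34,"fingers":-1}]'
python3 post.py; python3 arc.py 121 131 5
```

```text
time: 8.98
tool_pos: [0.5145, 0.3419, 0.0555]
tcp_rot: [2.922, 1.152, -0.011]
wrist_force: [1.4, 0.1, -0.6]
width: -0.0
top 19 post angle 139.5 red 5 -103.2
side 0 post angle None red 3 -97.8
pos [0.51486375 0.34199478 0.05559373] yaw 43.01358553172367 [ 0.57 -0.26  0.4 ]
121.0 [0.0001 0.0002 0.0006] az 0.0
123.5 [-0.004  -0.0006  0.0006] az -2.5
126.0 [-0.0081 -0.0012  0.0006] az -5.0
128.5 [-0.0122 -0.0016  0.0007] az -7.5
131.0 [-0.0163 -0.0018  0.0007] az -10.0
```

```bash
python3 -m inch '[{"dx":0.004,"dy":0,"dz":0,"ax":0,"ay":0,"az":0,"fingers":-1},{"dx":0.01,"dy":0,"dz":0,"ax":0,"ay":0,"az":0,"fingers":-1},{"dx":0.01,"dy":0,"dz":0,"ax":0,"ay":0,"az":0,"fingers":-1}]'
python3 post.py; python3 w.py wrist3|tail -4; rm -f x; python3 - <<'E'
from h import *
Z=np.load('wrist.npz');print(bot.read_state()['wrist_force'])
T=look('top')[0];a=cv2.resize(T[180:250,195:340],None,fx=4.4,fy=4.4,interpolation=cv2.INTER_CUBIC)
o=np.zeros((600,640,3),np.uint8);o[:308,:638]=a;o[308:598]=cv2.resize(Z['im'],(464,290))[:,:464].repeat(1,0) if 0 else cv2.copyMakeBorder(cv2.resize(Z['im'],(464,290)),0,0,0,176,cv2.BORDER_CONSTANT)
cv2.imwrite('pics/c3.png',o)
E
```

```text
time: 9.45
tool_pos: [0.5228, 0.3493, 0.0556]
tcp_rot: [2.923, 1.152, -0.009]
wrist_force: [-0.2, -0.1, -0.1]
width: 0.005
top 13 post angle 151.1 red 9 -92.0
side 0 post angle None red 3 -90.7
collar_post 0.73 [317. 207. 609. 338.] 8898 [0.595 0.289 0.05 ] [0.65  0.317 0.063] [ 0.485  0.18  -0.001]
red_stop_tip 0.64 [317. 208. 615. 342.] 9422 [0.595 0.288 0.049] [0.652 0.357 0.13 ] [ 0.485  0.156 -0.001]
batten_centre 0.69 [316. 203. 608. 356.] 9366 [0.595 0.288 0.049] [0.651 0.347 0.121] [ 0.485  0.158 -0.001]
turret 0.79 [206.  60. 640. 399.] 58387 [0.586 0.302 0.02 ] [0.649 0.384 0.133] [ 0.43   0.061 -0.002]
[ 0.27730114  0.06298248 -0.06469043]
```

View pics/c3.png

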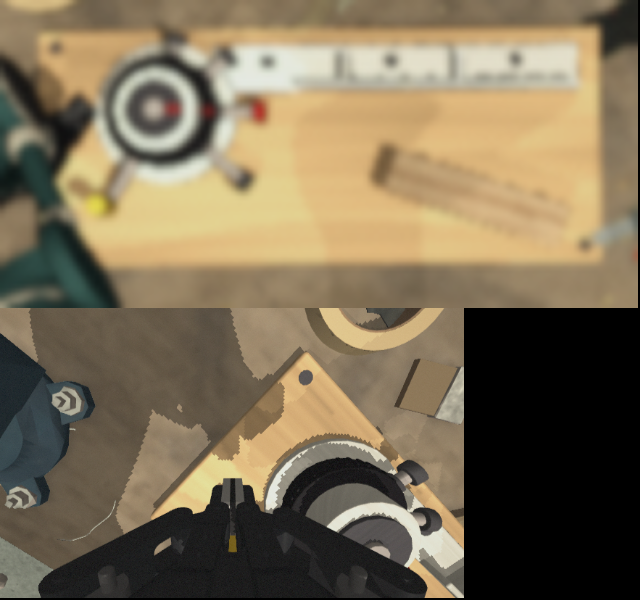

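The collar is in its 0 detent: post at 151°, red tip at -91°, rod in line with the index marks. I lift away and go in front of the batten with the gripper open, to use as a two-point pusher.

```bash
python3 -m inch '[{"dx":0,"dy":0,"dz":-0.05,"ax":0,"ay":0,"az":0,"fingers":-1},{"dx":0,"dy":0,"dz":-0.1,"ax":0,"ay":0,"az":0,"fingers":-1},{"dx":0,"dy":0,"dz":-0.145,"ax":0,"ay":0,"az":0,"fingers":-1},{"dx":-0.05,"dy":0.025,"dz":-0.145,"ax":0,"ay":0,"az":8,"fingers":1},{"dx":-0.105,"dy":0.053,"dz":-0.145,"ax":0,"ay":0,"az":16,"fingers":1},{"dx":-0.16,"dy":0.08,"dz":-0.145,"ax":0,"ay":0,"az":24,"fingers":1},{"dx":-0.215,"dy":0.109,"dz":-0.145,"ax":0,"ay":0,"az":32,"fingers":1},{"dx":-0.27,"dy":0.137,"dz":-0.145,"ax":0,"ay":0,"az":40,"fingers":1},{"dx":-0.332,"dy":0.168,"dz":-0.145,"ax":0,"ay":0,"az":43,"fingers":1},{"dx":-0.332,"dy":0.168,"dz":-0.145,"ax":0,"ay":0,"az":43,"fingers":1},{"dx":-0.332,"dy":0.168,"dz":-0.145,"ax":0,"ay":0,"az":43,"fingers":1},{"dx":-0.332,"dy":0.168,"dz":-0.145,"ax":0,"ay":0,"az":43,"fingers":1},{"dx":-0.332,"dy":0.168,"dz":-0.1,"ax":0,"ay":0,"az":43,"fingers":1},{"dx":-0.332,"dy":0.168,"dz":-0.055,"ax":0,"ay":0,"az":43,"fingers":1},{"dx":-0.332,"dy":0.168,"dz":-0.055,"ax":0,"ay":0,"az":43,"fingers":1}]'
python3 post.py; python3 - <<'E'
from h import *
rel([.395,0,.016]);s=bot.read_state();print(s['tool_pos'],s['q'].round(2))
E
python3 w.py w4|tail -3;python3 m.py|grep -a batten
```

```text
time: 11.72
tool_pos: [0.3909, 0.0011, 0.1089]
tcp_rot: [3.139, 0.005, -0.024]
wrist_force: [-0.5, 0.0, -0.1]
width: 1.001
top 14 post angle 152.1 red 9 -91.8
side 28 post angle 144.7 red 6 -89.6
tool shift mm [ 0.8  0.2 96.9]
[0.39481208 0.00046113 0.11287758] [-0.06 -0.17  2.29 -0.    1.03  1.51]
red_stop_tip 0.71 [ 2. 21. 65. 77.] 1546 [0.505 0.189 0.044] [0.526 0.225 0.051] [0.492 0.178 0.015]
batten_centre 0.61 [218.   9. 466. 151.] 15328 [ 0.486 -0.01   0.054] [0.534 0.079 0.056] [ 0.439 -0.108  0.014]
turret 0.57 [  0.   0. 497. 164.] 62728 [0.493 0.098 0.016] [0.551 0.284 0.056] [ 0.425 -0.132 -0.002]
  return _methods._mean(a, axis=axis, dtype=dtype,
  ret = um.true_divide(
Traceback (most recent call last):
  File "m.py", line 8, in <module>
    h=P[cv2.convexHull(P.astype(np.float32),returnPoints=False)[:,0]]
        ~~~~~~~~~~~~~~~~~~~~~~~~~~~~~~~~~~~~~~~~~~~~~~~~~~~~~~~^^^^^
TypeError: 'NoneType' object is not subscriptable
```

```bash
python3 -m inch '[{"dx":0,"dy":0,"dz":0.04,"ax":0,"ay":0,"az":0,"fingers":1},{"dx":0,"dy":0,"dz":0.08,"ax":0,"ay":0,"az":0,"fingers":1},{"dx":0,"dy":0,"dz":0.096,"ax":0,"ay":0,"az":0,"fingers":1},{"dx":0.01,"dy":0,"dz":0.096,"ax":0,"ay":0,"az":0,"fingers":1},{"dx":0.02,"dy":0,"dz":0.096,"ax":0,"ay":0,"az":0,"fingers":1},{"dx":0.03,"dy":0,"dz":0.096,"ax":0,"ay":0,"az":0,"fingers":1},{"dx":0.036,"dy":0,"dz":0.096,"ax":0,"ay":0,"az":0,"fingers":1},{"dx":0.042,"dy":0,"dz":0.096,"ax":0,"ay":0,"az":0,"fingers":1},{"dx":0.048,"dy":0,"dz":0.096,"ax":0,"ay":0,"az":0,"fingers":1},{"dx":0.054,"dy":0,"dz":0.096,"ax":0,"ay":0,"az":0,"fingers":1},{"dx":0.06,"dy":0,"dz":0.096,"ax":0,"ay":0,"az":0,"fingers":1},{"dx":0.066,"dy":0,"dz":0.096,"ax":0,"ay":0,"az":0,"fingers":1},{"dx":0.072,"dy":0,"dz":0.096,"ax":0,"ay":0,"az":0,"fingers":1},{"dx":0.078,"dy":0,"dz":0.096,"ax":0,"ay":0,"az":0,"fingers":1},{"dx":0.084,"dy":0,"dz":0.096,"ax":0,"ay":0,"az":0,"fingers":1},{"dx":0.09,"dy":0,"dz":0.096,"ax":0,"ay":0,"az":0,"fingers":1},{"dx":0.096,"dy":0,"dz":0.096,"ax":0,"ay":0,"az":0,"fingers":1},{"dx":0.102,"dy":0,"dz":0.096,"ax":0,"ay":0,"az":0,"fingers":1},{"dx":0.108,"dy":0,"dz":0.096,"ax":0,"ay":0,"az":0,"fingers":1}]'
cat > b.py <<'E'
from h import *
# batten pose from each camera: top-surface points, wood colour
for n in('top','side','wrist'):
    im,W,c=look(n);m=bot.masks_of(n,'batten_centre')
    x,y,z=W[...,0],W[...,1],W[...,2];H,S,V=cv2.split(cv2.cvtColor(im,cv2.COLOR_BGR2HSV))
    g=(z>.046)&(z<.062)&(x>.42)&(x<.584)&(y>-.13)&(y<.19)
    if m and m[0]['p']>.4: g&=cv2.dilate(m[0]['region'].astype(np.uint8),np.ones((5,5)))>0
    k,l,st,_=cv2.connectedComponentsWithStats(g.astype(np.uint8))
    if k<2: print(n,'none');continue
    g=l==1+st[1:,4].argmax();r=cv2.minAreaRect(W[g][:,:2].astype(np.float32))
    print(n,np.round(r[0],4),np.round(r[1],4),round(r[2],1),'z',np.median(z[g]).round(4),g.sum(),'x',x[g].min().round(4),x[g].max().round(4),'y',y[g].min().round(4),y[g].max().round(4))
E
python3 b.py
```

```text
time: 14.45
tool_pos: [0.5038, -0.0006, 0.0179]
tcp_rot: [3.138, 0.001, -0.004]
wrist_force: [-2.1, 0.2, 2.5]
width: 1.002
top [ 0.5331 -0.0749] [0.0353 0.0192] 2.0 z 0.0535 40 x 0.5157 0.5508 y -0.084 -0.0647
side [5.243e-01 1.000e-04] [0.0548 0.0129] 89.4 z 0.0555 27 x 0.5176 0.5307 y -0.0272 0.0275
wrist [ 0.5347 -0.0069] [0.1609 0.0424] 89.9 z 0.0537 38127 x 0.5135 0.5558 y -0.0873 0.0736
```

The batten is now square at (0.5347, -0.007), 29 mm from the fence. I continue.

```bash
python3 -m inch '[{"dx":0.006,"dy":0,"dz":0.002,"ax":0,"ay":0,"az":0,"fingers":1},{"dx":0.012,"dy":0,"dz":0.002,"ax":0,"ay":0,"az":0,"fingers":1},{"dx":0.018,"dy":0,"dz":0.002,"ax":0,"ay":0,"az":0,"fingers":1},{"dx":0.022,"dy":0,"dz":0.002,"ax":0,"ay":0,"az":0,"fingers":1},{"dx":0.025,"dy":0,"dz":0.002,"ax":0,"ay":0,"az":0,"fingers":1},{"dx":0.027,"dy":0,"dz":0.002,"ax":0,"ay":0,"az":0,"fingers":1},{"dx":0.028,"dy":0,"dz":0.002,"ax":0,"ay":0,"az":0,"fingers":1},{"dx":0.029,"dy":0,"dz":0.002,"ax":0,"ay":0,"az":0,"fingers":1},{"dx":0.029,"dy":0,"dz":0.002,"ax":0,"ay":0,"az":0,"fingers":1}]'
python3 b.py|tail -1;python3 - <<'E'
from h import *
rel([.562,-.125,.026])
E
```

```text
time: 15.88
tool_pos: [0.5321, -0.0006, 0.0155]
tcp_rot: [3.138, 0.001, -0.005]
wrist_force: [-1.7, 0.2, -0.8]
width: 0.995
wrist [ 0.5621 -0.0068] [0.0438 0.1608] 0.1 z 0.0537 40083 x 0.5402 0.584 y -0.0872 0.0736
tool shift mm [ 29.8 124.5 -10.1]
```

```bash
python3 -m inch '[{"dx":-0.015,"dy":0,"dz":0,"ax":0,"ay":0,"az":0,"fingers":1},{"dx":-0.015,"dy":0,"dz":-0.05,"ax":0,"ay":0,"az":0,"fingers":1},{"dx":-0.015,"dy":0,"dz":-0.1,"ax":0,"ay":0,"az":0,"fingers":-1},{"dx":0.01,"dy":0.05,"dz":-0.11,"ax":0,"ay":0,"az":0,"fingers":-1},{"dx":0.029,"dy":0.1,"dz":-0.11,"ax":0,"ay":0,"az":0,"fingers":-1},{"dx":0.029,"dy":0.125,"dz":-0.11,"ax":0,"ay":0,"az":0,"fingers":-1},{"dx":0.029,"dy":0.125,"dz":-0.11,"ax":0,"ay":0,"az":0,"fingers":-1},{"dx":0.029,"dy":0.125,"dz":-0.07,"ax":0,"ay":0,"az":0,"fingers":-1},{"dx":0.029,"dy":0.125,"dz":-0.03,"ax":0,"ay":0,"az":0,"fingers":-1},{"dx":0.029,"dy":0.125,"dz":-0.01,"ax":0,"ay":0,"az":0,"fingers":-1},{"dx":0.029,"dy":0.125,"dz":-0.01,"ax":0,"ay":0,"az":0,"fingers":-1}]'
python3 b.py|tail -1
```

```text
time: 17.55
tool_pos: [0.5595, -0.1244, 0.0243]
tcp_rot: [3.14, 0.002, -0.011]
wrist_force: [0.2, -0.1, 0.8]
width: 0.003
wrist [ 0.5643 -0.0345] [0.0395 0.1206] 0.1 z 0.0537 17697 x 0.5444 0.584 y -0.0948 0.0258
```

```bash
python3 -m inch '[{"dx":0,"dy":-0.008,"dz":0,"ax":0,"ay":0,"az":0,"fingers":-1},{"dx":0,"dy":-0.014,"dz":0,"ax":0,"ay":0,"az":0,"fingers":-1},{"dx":0,"dy":-0.02,"dz":0,"ax":0,"ay":0,"az":0,"fingers":-1},{"dx":0,"dy":-0.026,"dz":0,"ax":0,"ay":0,"az":0,"fingers":-1},{"dx":0,"dy":-0.032,"dz":0,"ax":0,"ay":0,"az":0,"fingers":-1},{"dx":0,"dy":-0.038,"dz":0,"ax":0,"ay":0,"az":0,"fingers":-1},{"dx":0,"dy":-0.044,"dz":0,"ax":0,"ay":0,"az":0,"fingers":-1},{"dx":0,"dy":-0.05,"dz":0,"ax":0,"ay":0,"az":0,"fingers":-1},{"dx":0,"dy":-0.056,"dz":0,"ax":0,"ay":0,"az":0,"fingers":-1},{"dx":0,"dy":-0.062,"dz":0,"ax":0,"ay":0,"az":0,"fingers":-1},{"dx":0,"dy":-0.068,"dz":0,"ax":0,"ay":0,"az":0,"fingers":-1},{"dx":0,"dy":-0.074,"dz":0,"ax":0,"ay":0,"az":0,"fingers":-1},{"dx":0,"dy":-0.08,"dz":0,"ax":0,"ay":0,"az":0,"fingers":-1},{"dx":0,"dy":-0.086,"dz":0,"ax":0,"ay":0,"az":0,"fingers":-1},{"dx":0,"dy":-0.092,"dz":0,"ax":0,"ay":0,"az":0,"fingers":-1},{"dx":0,"dy":-0.098,"dz":0,"ax":0,"ay":0,"az":0,"fingers":-1},{"dx":0,"dy":-0.1,"dz":0,"ax":0,"ay":0,"az":0,"fingers":-1}]'
python3 w.py w5 >/dev/null;python3 b.py
```

```text
time: 19.98
tool_pos: [0.5627, -0.0253, 0.0272]
tcp_rot: [3.138, 0.001, -0.0]
wrist_force: [-0.7, -3.5, 2.5]
width: 0.001
top [0.5637 0.1043] [0.0426 0.085 ] 2.0 z 0.0539 230 x 0.5412 0.5838 y 0.0613 0.1469
side [0.5641 0.0652] [0.0398 0.1722] 0.0 z 0.0545 420 x 0.5441 0.5839 y -0.0209 0.1513
wrist [0.5641 0.0556] [0.1395 0.0399] 90.0 z 0.0537 20169 x 0.5441 0.584 y -0.0142 0.1253
```

View pics/w5.png

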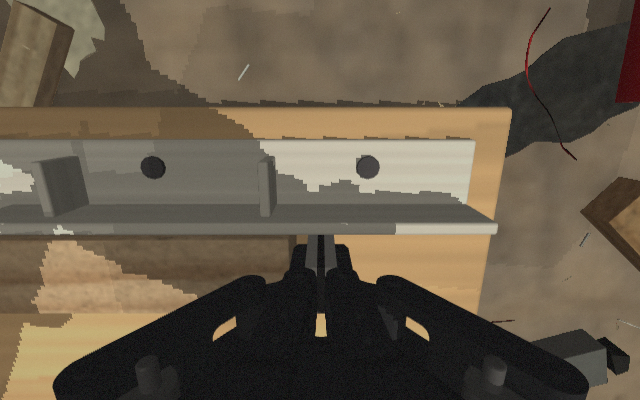

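The batten lies along the fence with its end at (297,235) against the fingers; about 25 mm remains. I approach the stop, slowing at the end.

```bash
python3 -m inch '[{"dx":-0.002,"dy":-0.006,"dz":0,"ax":0,"ay":0,"az":0,"fingers":-1},{"dx":-0.002,"dy":-0.012,"dz":0,"ax":0,"ay":0,"az":0,"fingers":-1},{"dx":-0.002,"dy":-0.017,"dz":0,"ax":0,"ay":0,"az":0,"fingers":-1},{"dx":-0.002,"dy":-0.02,"dz":0,"ax":0,"ay":0,"az":0,"fingers":-1},{"dx":-0.002,"dy":-0.022,"dz":0,"ax":0,"ay":0,"az":0,"fingers":-1},{"dx":-0.002,"dy":-0.022,"dz":0,"ax":0,"ay":0,"az":0,"fingers":-1}]'
python3 b.py;python3 post.py
```

```text
time: 21.28
tool_pos: [0.5604, -0.0035, 0.0269]
tcp_rot: [3.138, 0.001, -0.001]
wrist_force: [0.7, -0.9, 0.2]
width: 0.005
top none
side [0.5636 0.0897] [0.0406 0.1872] 0.0 z 0.0544 455 x 0.5433 0.584 y -0.0039 0.1833
wrist [0.5632 0.0782] [0.1383 0.0415] 90.0 z 0.0537 21030 x 0.5425 0.584 y 0.009 0.1473
top 19 post angle 153.2 red 5 -92.3
side 39 post angle 144.6 red 6 -88.3
```

```bash
python3 -m inch '[{"dx":0,"dy":-0.0007,"dz":0,"ax":0,"ay":0,"az":0,"fingers":-1},{"dx":0,"dy":-0.0014,"dz":0,"ax":0,"ay":0,"az":0,"fingers":-1},{"dx":0,"dy":-0.002,"dz":0,"ax":0,"ay":0,"az":0,"fingers":-1},{"dx":0,"dy":-0.002,"dz":0,"ax":0,"ay":0,"az":0,"fingers":-1}]'; python3 b.py|tail -1;  python3 -m inch '[{"dx":0,"dy":-0.0007,"dz":0,"ax":0,"ay":0,"az":0,"fingers":-1},{"dx":0,"dy":-0.0014,"dz":0,"ax":0,"ay":0,"az":0,"fingers":-1},{"dx":0,"dy":-0.0014,"dz":0,"ax":0,"ay":0,"az":0,"fingers":-1}]'; python3 b.py|tail -1; python3 post.py
```

```text
time: 22.18
tool_pos: [0.5605, -0.0033, 0.027]
tcp_rot: [3.136, 0.001, -0.001]
wrist_force: [-0.5, -6.6, -0.1]
width: -0.003
wrist [0.5632 0.0775] [0.0417 0.1395] 0.0 z 0.0537 21002 x 0.5423 0.584 y 0.0078 0.1472
time: 22.85
tool_pos: [0.5606, -0.0033, 0.027]
tcp_rot: [3.134, 0.002, -0.001]
wrist_force: [-0.5, -8.1, 0.0]
width: -0.004
wrist [0.5636 0.0779] [0.0409 0.1393] 0.0 z 0.0537 21006 x 0.5431 0.584 y 0.0083 0.1475
top 19 post angle 153.4 red 4 -90.8
side 40 post angle 145.3 red 4 -88.6
```

The force rose to 8 N without motion, so the batten is on the stop. Next a gentle final press on the long side against the fence.

```bash
python3 -m inch '[{"dx":0,"dy":0.012,"dz":0,"ax":0,"ay":0,"az":0,"fingers":-1},{"dx":0,"dy":0.012,"dz":-0.05,"ax":0,"ay":0,"az":0,"fingers":-1},{"dx":0,"dy":0.012,"dz":-0.1,"ax":0,"ay":0,"az":0,"fingers":-1},{"dx":-0.03,"dy":-0.03,"dz":-0.12,"ax":0,"ay":0,"az":0,"fingers":1},{"dx":-0.065,"dy":-0.07,"dz":-0.12,"ax":0,"ay":0,"az":0,"fingers":1},{"dx":-0.065,"dy":-0.088,"dz":-0.12,"ax":0,"ay":0,"az":0,"fingers":1},{"dx":-0.065,"dy":-0.088,"dz":-0.12,"ax":0,"ay":0,"az":0,"fingers":1},{"dx":-0.065,"dy":-0.088,"dz":-0.12,"ax":0,"ay":0,"az":0,"fingers":1},{"dx":-0.065,"dy":-0.088,"dz":-0.08,"ax":0,"ay":0,"az":0,"fingers":1},{"dx":-0.065,"dy":-0.088,"dz":-0.04,"ax":0,"ay":0,"az":0,"fingers":1},{"dx":-0.065,"dy":-0.088,"dz":0,"ax":0,"ay":0,"az":0,"fingers":1},{"dx":-0.065,"dy":-0.088,"dz":0.011,"ax":0,"ay":0,"az":0,"fingers":1},{"dx":-0.065,"dy":-0.088,"dz":0.011,"ax":0,"ay":0,"az":0,"fingers":1}]'; python3 b.py; python3 w.py w6|head -1
```

```text
time: 24.88
tool_pos: [0.4955, 0.0838, 0.0149]
tcp_rot: [3.133, 0.001, -0.003]
wrist_force: [0.7, -0.6, 0.5]
width: 0.996
top [0.5728 0.1087] [0.0298 0.162 ] 8.7 z 0.054 123 x 0.549 0.5835 y 0.0269 0.1889
side [0.5636 0.0969] [0.1757 0.0409] 89.7 z 0.0545 448 x 0.5427 0.584 y 0.0089 0.1847
wrist [0.5628 0.0939] [0.1662 0.0394] 89.6 z 0.0537 47715 x 0.5432 0.5829 y 0.0107 0.1771
[0.49650166 0.08472158 0.01659049] [3.13401981e+00 2.21406374e-03 3.18458846e-03] 25.225
```

View pics/w6.png

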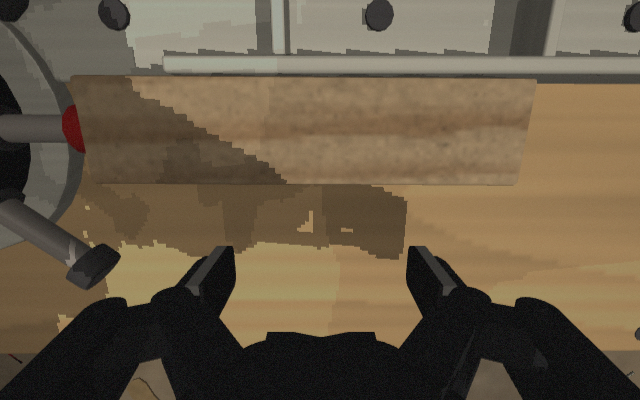

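The end touches the red tip at (78,130); there may be a slight gap to the fence at the right, near (530,80). I press the long side.

```bash
python3 -m inch '[{"dx":0.012,"dy":0,"dz":0,"ax":0,"ay":0,"az":0,"fingers":1},{"dx":0.022,"dy":0,"dz":0,"ax":0,"ay":0,"az":0,"fingers":1},{"dx":0.029,"dy":0,"dz":0,"ax":0,"ay":0,"az":0,"fingers":1},{"dx":0.033,"dy":0,"dz":0,"ax":0,"ay":0,"az":0,"fingers":1},{"dx":0.035,"dy":0,"dz":0,"ax":0,"ay":0,"az":0,"fingers":1},{"dx":0.036,"dy":0,"dz":0,"ax":0,"ay":0,"az":0,"fingers":1},{"dx":0.037,"dy":0,"dz":0,"ax":0,"ay":0,"az":0,"fingers":1},{"dx":0.038,"dy":0,"dz":0,"ax":0,"ay":0,"az":0,"fingers":1},{"dx":0.038,"dy":0,"dz":0,"ax":0,"ay":0,"az":0,"fingers":1}]'; python3 b.py|tail -1
```

```text
time: 26.55
tool_pos: [0.5321, 0.0846, 0.0155]
tcp_rot: [3.134, 0.002, -0.004]
wrist_force: [-6.1, -0.7, 3.5]
width: 1.001
wrist [0.5621 0.0936] [0.1665 0.0437] 90.0 z 0.0537 40040 x 0.5402 0.584 y 0.0103 0.1769
```

```bash
python3 -m inch '[{"dx":0.002,"dy":0,"dz":0,"ax":0,"ay":0,"az":0,"fingers":1},{"dx":0.004,"dy":0,"dz":0,"ax":0,"ay":0,"az":0,"fingers":1},{"dx":0.004,"dy":0,"dz":0,"ax":0,"ay":0,"az":0,"fingers":1}]'; python3 -m inch '[{"dx":-0.01,"dy":0,"dz":0,"ax":0,"ay":0,"az":0,"fingers":1},{"dx":-0.035,"dy":0,"dz":0,"ax":0,"ay":0,"az":0,"fingers":1},{"dx":-0.05,"dy":0,"dz":-0.05,"ax":0,"ay":0,"az":0,"fingers":1},{"dx":-0.06,"dy":0,"dz":-0.1,"ax":0,"ay":0,"az":0,"fingers":1},{"dx":-0.06,"dy":0,"dz":-0.15,"ax":0,"ay":0,"az":0,"fingers":1},{"dx":-0.06,"dy":0,"dz":-0.15,"ax":0,"ay":0,"az":0,"fingers":1},{"dx":-0.06,"dy":0,"dz":-0.15,"ax":0,"ay":0,"az":0,"fingers":1}]'; python3 w.py w7|head -1; python3 b.py|tail -1
python3 - <<'E'
from h import *
im=np.load('wrist.npz')['im'];cv2.imwrite('pics/w7c.png',cv2.resize(im[0:200,60:460],None,fx=2,fy=2,interpolation=cv2.INTER_CUBIC))
E
```

```text
time: 27.22
tool_pos: [0.5319, 0.0845, 0.0148]
tcp_rot: [3.133, 0.001, -0.017]
wrist_force: [-11.7, -0.5, 8.7]
width: 1.0
time: 28.1
tool_pos: [0.4735, 0.0858, 0.1654]
tcp_rot: [3.133, 0.001, -0.016]
wrist_force: [0.1, 0.1, -0.3]
width: 1.002
[0.47274473 0.08564791 0.16434553] [ 3.13288207e+00  1.51472307e-03 -1.93901125e-02] 28.15
wrist [0.5646 0.092 ] [0.0388 0.1642] 0.1 z 0.0538 9729 x 0.5451 0.584 y 0.0099 0.1741
```

View pics/w7c.png

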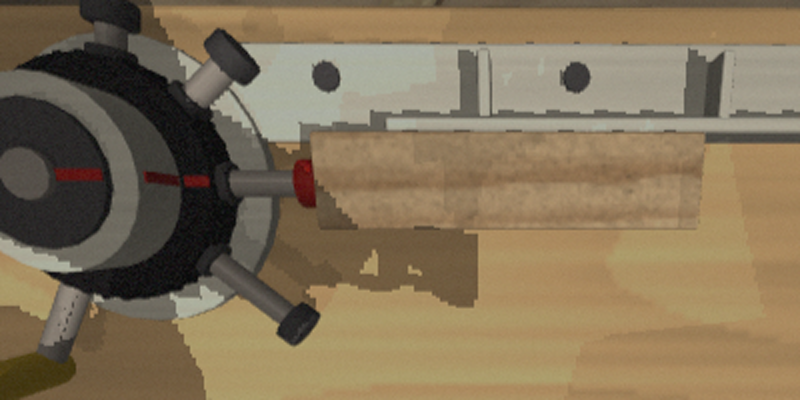

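The view shows the batten flush along the fence from (312,130) to (703,135), its end on the red tip at (313,183), and the red index marks in line. I make one last numeric check, then hand in.

```bash
python3 post.py; python3 - <<'E'
from h import *
im,W,c=look('side')
for t in['hammer','tape_measure','masking_tape']:
    for m in bot.masks_of('side',t)[:2]: print(t,round(m['p'],2),np.nanmedian(W[m['region']],0).round(3))
print(bot.read_state()['wrist_force'],bot.finish_job())
E
```

```text
top 22 post angle 152.0 red 4 -92.2
side 36 post angle 145.1 red 4 -88.1
hammer 0.79 [ 0.415 -0.324  0.023]
tape_measure 0.64 [0.742 0.078 0.054]
masking_tape 0.91 [0.706 0.379 0.023]
the job is handed in; nothing more can be done
[0.40013248 0.06895617 0.95947779] None
```

The job is done and handed in after about 29 s of the 70 s: the collar is clicked to 0 and the batten lies against the fence and the red-tipped stop.

**Collar:** I pushed the yellow post anticlockwise with shut fingers through two clicks. The red rod now lines up with the index line. The last checks put the red tip at -88° to -92°, where -90° is ideal. The post came out at 145° in the side camera and 152° in the top camera. They disagree by a few degrees, on either side of the nominal 150°.

**Batten:** I slid it by pushing only. The open gripper squared it against the fence, the shut fingers pushed its end onto the stop until the force reached about 8 N with no movement, and a side press of about 12 N finished it. It last measured square, with its centre at about x = 0.5646 against the target 0.564. Its free end was at y = 0.0099 against the target 0.0105. So any gap at the stop is below what I could measure, about 1 mm. No gap shows in the last picture.

**Other objects:** The tape measure and masking tape read the same as at the start, within a few millimetres. The hammer's reading differs from the first one (y = -0.32 against -0.40). I put that down to how much of it the detector saw, since the arm never worked near it, but I did not check further.

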